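# Hang a slide carrier to drain on the drip rail

## Robot

A 7-joint arm with a two-finger parallel gripper is mounted at the origin on the work surface. World frame = base frame: x ahead of the robot, y to its left, z up, the work surface at z = 0. Lengths are in m, angles in rad, forces in N, time in s.
With the tool pointing down it reaches from about 0.4 to 0.85 m from the base axis. Payload 4.4 kg.
Tool frame: the origin (TCP) lies at the very end of the fingers, on their centre line; the grasp point (between the pads) lies 19 mm behind it; z points along the fingers, y is the line along which they close (so a half turn about z gives the same grasp; the last joint's range is limited). The gripper opens to 94 mm and grips with 3 to 60 N. Pads are 16 mm wide; open, the fingers measure 119 mm over their backs; the gripper's body (75 mm by 177 mm) begins 78 mm behind the grasp point.
Start: joints at [-1.299, 0.628, 0.038, 1.517, -0.027, 0.996, -0.02], TCP at [0.215, 0.613, 0.205] pointing down, gripper open.
Joint ranges: [-3.06, 3.06], [-0.37, 2.12], [-1.25, 1.32], [0.18, 2.47], [-1.1, 4.24], [0.23, 1.98], [-2.94, 2.94]. Speed limits (rad/s): [2.57, 2.57, 3.14, 3.14, 3.14, 3.14, 3.14].

## Interface

Orientations are given as a rotation vector (axis times angle).
In Python, from workcell import observe, get_image, hand_in gives the robot as it stands.
- The arm moves only by the tool move_arm, never from a script. Its argument "deltas" is a list of rows, each a list of 5 numbers: the shift along the tool's x, y, z in m, then the turn about the tool's z in rad, then the closure, from -1 (fully open) to 1 (shut). A call has 1 to 12 rows; each row shifts and turns the commanded pose from where the row before left it, along the tool's axes as they then stand; what a row does not reach is not made up. A row lasts 1/8 s, in which the tool goes at most 62.5 mm and 10.7 degrees, less where a joint would pass 70% of its speed; a pose out of reach is approached as far as the arm can. A call with a gripper value outside its range is refused whole. The fingers move at their own pace and stop on an object; "newtons" is the grip in N (left out, the last holds). Time passes only in rows, so rows that do not move let the fingers close. It gives the time, the measured TCP pose, the force, the opening and the grip force at its end, in the units of the state.
- observe(): the state, without advancing time (a new reading comes with each control period).
- get_image(name): name is "scene" or "side" or "wrist"; returns a dict with "image" (400x640x3 uint8, red, green, blue), "z_map" (400x640 float32, m along the optical axis (not along the pixel's ray), 0 where there is no reading), "fx", "fy", "cx", "cy" (pixels), "view" (4x4, takes a point from world to camera coordinates). Camera axes: x right, y down, z forward; pixel columns grow to the right and rows downward; lengths in m; the calibration is good to about 2 mm. A picture is of the moment at which its call begins.
- hand_in(): hands the job in; it is judged then, once.
The state is a dict: "clock": time; "q": joint angles; "qd": joint speeds; "joint_efforts": joint torques, N m; "tcp_pos": TCP position; "tool_rot": TCP orientation; "ft_force": force on the tool from outside, world axes, zero at the start; "moment": the same for the moment, N m; "gripper_width": finger opening in m; "grasp_force": force on a finger pad.
Only numpy, scipy, OpenCV 4.12 (cv2) and the standard library are available. Lean on these libraries where they do the work, as an engineer would, in place of code of your own. Each camera call takes 0.05 s, during which the arm holds its last target. There are 200 camera calls.

## Task

Take the large S-hook off its stand and hook it over the drip rail so that it drops into the groove of the white hanger tube, feeling for the groove gently rather than bearing on the rail, and let go of it. Then pick up the loaded slide carrier, hang it by the peak of its bail from the hook's lower curl without a jolt, and leave it hanging still and level above the tray. Leave the small hook, the Coplin jar and the two amber bottles where they are.

Things in the scene. Friction and masses are not known exactly. Their poses are not given: they have to be found in the camera images.
- rail_mid (a point): Middle of the drip rail, on its axis, 300 mm above the bench. The rail is a level 12 mm steel rod, 390 mm long, on two retort stands 340 mm apart, uprights 26 mm behind it (+x). Axes: x level, square to the rail, away from the robot; y along it; z up. A white hanger tube, 18 mm outside, 220 mm long, sits tight on the rod.
- rail: The same rail with its stands and tube; origin on the bench under rail_mid, same axes. The tube has one groove, 13 mm wide, 3 mm deep all round, square shoulders, bare rod showing. It lies anywhere within 30 mm of rail_mid along y: not measured, seen only roughly, but felt: a hook bearing lightly on the tube loses contact over it and can go down 3 mm.
- tray: Shallow steel drip tray under the rail, 160 (x) by 220 (y) by 22 mm high; origin under its centre, below rail_mid.
- hook_mid (a point): Middle of the straight shank of the large S-hook, its centre of mass. 8 mm round steel wire, 132 mm long, 0.10 to 0.13 kg. x and z span the plane of the S: z up along its length, x away from the robot; y square to it. At the start it hangs upright from the arm of its stand. Once let go on the rail it may swing a little.
- hook: The large S-hook, same origin and axes as hook_mid. Wire centre lines, (x, z) in mm: upper curl a half circle of radius 17 about (0, 45), tip at (17, 45), far side, mouth down, 26 mm clear; straight shank from (-17, 45) to (17, -45); lower curl a half circle of radius 17 about (0, -45), tip at (-17, -45), mouth up, open to the robot. It goes on or off a rod along the shank's slope.
- hook_crown (a point): Wire centre at the top of the large S-hook's upper curl, 62 mm above hook_mid. It lies 13 mm above the rail's axis when the hook hangs on the tube, 10 mm above it in the groove.
- hook_seat (a point): Point in the large S-hook's lower curl, 55 mm below hook_mid, where the centre of the bail's wire lies when it rests at the bottom of the curl.
- stand: Short retort stand that keeps the hooks; origin on the bench under its 12 mm side arm. The arm's axis is 170 mm up, along y, from +105 to its free end at -60 mm; the upright, 232 mm tall, is at x = 26, y = 85 mm. Both S-hooks hang on the arm, the large one nearer the free end.
- carrier_grip (a point): Point of the slide carrier midway between the legs of its bail, 62 mm above its underside, z up; it stands on the bench. Stainless frame 86 (x) by 60 (y) by 32 mm high with ten glass slides, 0.19 to 0.36 kg.
- carrier: The slide carrier; origin under its centre, same axes as carrier_grip. Its fixed bail is 6 mm wire: upright legs at x = 0, y = +29 and -29 mm (64 mm over their outsides), up to 92 mm above the underside, then sloping up to a peak midway. It can be gripped across both legs, the gripper leaning back some 40 degrees to clear hook and rail.
- bail_peak (a point): Wire centre at the peak of the carrier's bail, 107 mm above the carrier's underside, 45 mm above carrier_grip, same axes.
- spare_hook_mid (a point): Middle of the small S-hook (6 mm wire, 83 mm long) on the same stand arm, 60 to 90 mm to the +y side of the large one. To be left hanging there.
- coplin: Glass Coplin jar, 54 mm across its foot, 88 mm tall, standing on the bench; origin under its foot. To be left alone.
- dropper: Small amber dropper bottle, 30 mm across, 88 mm tall, standing on the bench; origin under its base. To be left alone.
- reagent: Amber reagent bottle, 60 mm across, 125 mm tall, standing on the bench; origin under its base. To be left alone.
Not all that is in view belongs to the job. Leave any blue or red look-alike of the hook alone.

How it is judged:
On the way:
1. the large S-hook hangs in the groove of the rail's tube, let go (z of hook_crown in the frame of rail_mid between 0.007 and 0.0115 m and x of hook_crown in the frame of rail_mid between -0.008 and 0.008 m and y of hook_crown in the frame of rail_mid between -0.04 and 0.04 m and angle between hook_mid's own z axis and vertical below 0.4 rad and contact force between the fingers and hook below 0.05 N), for 0.3 s.
At the end, for the whole second after the job is handed in: The large S-hook hangs in the groove (crown under 11.5 mm above the rail axis, within 40 mm of its middle, tilt under 0.25 rad) and carries the slide carrier: bail peak within 10 mm of the hook's seat, carrier tilt under 0.2 rad, slower than 0.08 m/s; all let go (z of hook_crown in the frame of rail_mid between 0.007 and 0.0115 m and x of hook_crown in the frame of rail_mid between -0.008 and 0.008 m and y of hook_crown in the frame of rail_mid between -0.04 and 0.04 m and distance between bail_peak and hook_seat below 0.01 m and angle between carrier_grip's own z axis and vertical below 0.2 rad and angle between hook_mid's own z axis and vertical below 0.25 rad and linear speed of carrier below 0.08 m/s and contact force between carrier and hook above 0.8 N); the robot touches nothing.
It fails at once if the hook is pressed or knocked against the rail with more than 20 N (contact force between hook and rail above 20 N).
It fails at once if the carrier is jolted or pressed against the hook with more than 20 N (contact force between carrier and hook above 20 N).
It fails at once if the small hook falls off its stand (height (world z) of spare_hook_mid below 0.1 m).
It fails at once if the Coplin jar, the dropper bottle or the reagent bottle is moved more than 30 mm (distance of any of coplin, dropper, reagent from where it was at the start of the episode above 0.03 m).
It also fails if it takes over 72 s, if anything falls off the work surface, if the arm or the gripper's body presses on something with over 40 N, if the wrist force passes 120 N, or if a joint passes its speed limit or range.

## Working session

There is one attempt and no reset: what is moved stays moved. The work goes in short steps, Python scripts to look and compute and a tool call to move; the robot and the scene stay as the last step left them, time stands still between calls to the robot, and variables do not carry over. Pictures are saved under pics/ and viewed, at most 10 in all, crops included, and the job is handed in when it is done.

Besides the shell and the picture viewer there is one more tool, called after ">>>" as a command line: name --pt "numbers of a row" for each row, then --argument value for the rest. move_arm: Moves the arm, as the interface text tells. Its arguments: {"type":"object","properties":{"deltas":{"type":"array","items":{"type":"array","items":{"type":"number"}}},"newtons":{"type":"number"}},"required":["deltas"]}

```bash
ls; mkdir -p pics
python3 - <<'E'
from workcell import observe, get_image
import cv2, numpy as np, pickle
print(observe())
d={}
for n in ["scene","side","wrist"]:
    g=get_image(n); d[n]=g
    print(n,g['fx'],g['cx'],g['cy'],np.round(np.linalg.inv(g['view']),3).tolist())
pickle.dump(d,open('d0.pkl','wb'))
cv2.imwrite('pics/a.png',cv2.resize(d['scene']['image'][:,:,::-1],(800,500)))
cv2.imwrite('pics/b.png',cv2.resize(d['side']['image'][:,:,::-1],(800,500)))
E
```

```text
pics
{'clock': 0.0, 'q': array([-1.29880202,  0.62929975,  0.03843419,  1.51837502, -0.02699827,
        0.99631467, -0.02000887]), 'qd': array([-0.00086508,  0.00033357, -0.00125119, -0.00034381,  0.00109908,
       -0.00039952,  0.00055496]), 'joint_efforts': array([ 1.95671723e-04, -5.49723887e+01,  1.14332758e+00, -1.86633253e+01,
       -5.22631954e-02,  2.37027946e-02,  1.39917852e-04]), 'tcp_pos': array([0.21515888, 0.61263753, 0.20458181]), 'tool_rot': array([-5.28039673e-01, -3.09659601e+00,  2.91438753e-03]), 'ft_force': array([ 0.76782962,  0.76513526, -0.06401506]), 'moment': array([0.03901853, 0.04433416, 0.01034275]), 'grasp_force': 0.0, 'gripper_width': 0.09413044053643997}
scene 376.12838654237913 318.1024694047167 191.28823068991198 [[-0.54, 0.654, -0.529, 1.103], [0.841, 0.419, -0.342, 0.342], [-0.002, -0.63, -0.777, 0.939], [0.0, 0.0, 0.0, 1.0]]
side 410.7408740939289 323.66545092316073 203.27510261819282 [[-0.936, -0.185, 0.301, 0.265], [-0.352, 0.431, -0.831, 0.915], [0.024, -0.883, -0.469, 0.718], [0.0, 0.0, 0.0, 1.0]]
wrist 294.8784216891182 319.28990452869385 199.2835636369602 [[0.332, 0.903, 0.272, 0.136], [0.943, -0.317, -0.097, 0.642], [-0.002, 0.289, -0.957, 0.384], [0.0, 0.0, 0.0, 1.0]]
```

View pics/a.png

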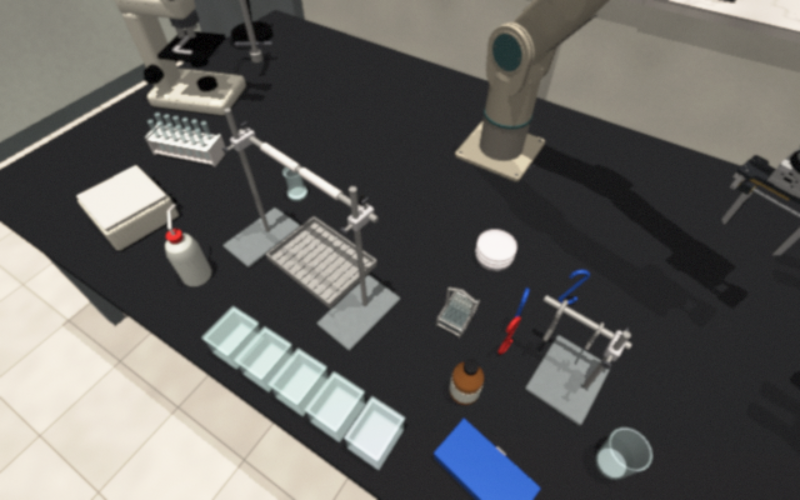

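View pics/b.png

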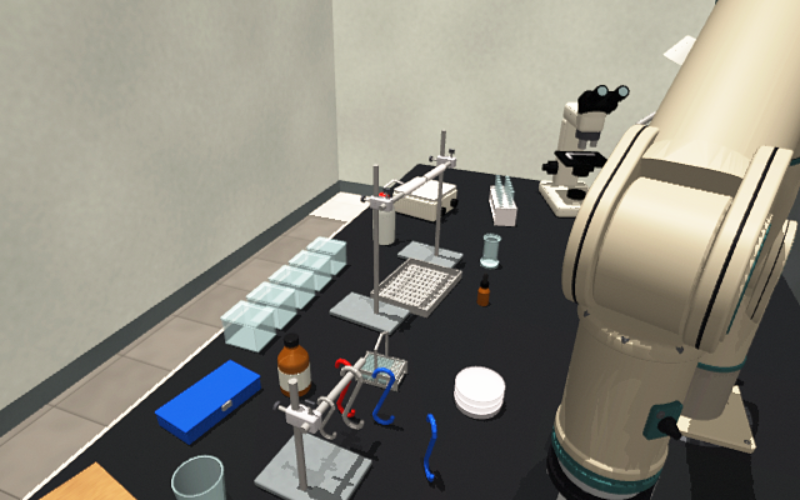

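The scene view shows the rail with its white tube at roughly (235,135) to (360,210), the tray below it, the carrier at (457,310) and the hook stand at (545-620, 300-400). The side view shows the same stand at (300-380, 360-480), with blue and red decoy hooks near it. I'll make crops and point clouds.

```bash
cat > h.py <<'E'
import numpy as np
def cloud(g):
    z=g['z_map'].astype(float); v,u=np.mgrid[:z.shape[0],:z.shape[1]]
    P=np.stack([(u-g['cx'])/g['fx']*z,(v-g['cy'])/g['fy']*z,z,np.ones_like(z)],-1)
    W=(P@np.linalg.inv(g['view']).T)[...,:3]; W[z<=0]=np.nan
    return W
def proj(g,p):
    c=g['view']@np.append(p,1); return g['fx']*c[0]/c[2]+g['cx'],g['fy']*c[1]/c[2]+g['cy']
E
python3 - <<'E'
import pickle,cv2,numpy as np
from h import *
d=pickle.load(open('d0.pkl','rb'))
s=d['scene']['image'][220:320,345:505,::-1]; t=d['side']['image'][270:400,190:380,::-1]
a=cv2.resize(s,(480,300),interpolation=2); b=cv2.resize(t,(438,300),interpolation=2)
r=cv2.resize(d['scene']['image'][80:200,170:330,::-1],(400,300),interpolation=2)
r2=cv2.resize(d['side']['image'][110:200,280:400,::-1],(400,300),interpolation=2)
cv2.imwrite('pics/c.png',np.vstack([np.hstack([a[:,:400],b[:,:400]]),np.hstack([r,r2])]))
for n in ('scene','side'):
    W=cloud(d[n]); 
    m=(W[...,2]>.28)&(W[...,2]<.32)&(W[...,0]>.2)&(W[...,1]>-.6)&(W[...,1]<.3)
    if n=='side': m[:,470:]=False
    p=W[m]; print(n,len(p),p.min(0),p.max(0)); c=np.median(p,0); 
    for _ in range(4):
        q=p[np.linalg.norm((p-c)-np.outer((p-c)@(v:=np.linalg.svd(p-c)[2][0]),v),axis=1)<.03]; p=q;c=np.median(p,0)
    print(len(p),c,v,((p-c)@v).min(),((p-c)@v).max())
    m=(W[...,2]>.155)&(W[...,2]<.19)&(W[...,0]>.3)&(W[...,0]<.75)&(W[...,1]>.2)&(W[...,1]<.55)
    if n=='side': m[:,450:]=False
    vs,us=np.nonzero(m); p=W[m]
    print('arm',len(p),np.c_[us,vs,np.round(p,3)][::max(1,len(p)//25)].tolist())
E
```

```text
scene 1217 [ 0.59269629 -0.38271579  0.2800769 ] [0.70952333 0.00496207 0.31996056]
1037 [ 0.63260319 -0.17424776  0.30717683] [0.1310177  0.99137871 0.00161499] -0.21038317600554815 0.18061681632888116
arm 639 [[437.0, 237.0, 0.549, 0.32, 0.176], [453.0, 240.0, 0.535, 0.355, 0.175], [450.0, 242.0, 0.547, 0.351, 0.179], [447.0, 244.0, 0.554, 0.347, 0.175], [453.0, 246.0, 0.552, 0.361, 0.176], [447.0, 249.0, 0.569, 0.352, 0.179], [460.0, 250.0, 0.553, 0.378, 0.175], [460.0, 252.0, 0.558, 0.38, 0.175], [463.0, 254.0, 0.559, 0.388, 0.174], [471.0, 256.0, 0.556, 0.405, 0.178], [468.0, 259.0, 0.562, 0.402, 0.169], [480.0, 260.0, 0.556, 0.425, 0.178], [474.0, 263.0, 0.565, 0.417, 0.17], [480.0, 265.0, 0.568, 0.429, 0.178], [493.0, 266.0, 0.558, 0.454, 0.182], [476.0, 268.0, 0.572, 0.425, 0.167], [492.0, 269.0, 0.567, 0.454, 0.183], [489.0, 273.0, 0.578, 0.451, 0.18], [487.0, 276.0, 0.584, 0.451, 0.175], [488.0, 278.0, 0.592, 0.453, 0.181], [487.0, 280.0, 0.598, 0.453, 0.181], [484.0, 282.0, 0.598, 0.45, 0.169], [496.0, 283.0, 0.594, 0.471, 0.181], [488.0, 286.0, 0.606, 0.46, 0.174], [486.0
[... 508 characters left out ...]
7], [274.0, 308.0, 0.551, 0.386, 0.174], [267.0, 313.0, 0.557, 0.403, 0.174], [269.0, 317.0, 0.551, 0.407, 0.17], [221.0, 321.0, 0.622, 0.456, 0.178], [254.0, 323.0, 0.571, 0.428, 0.167], [223.0, 325.0, 0.616, 0.459, 0.174], [237.0, 326.0, 0.583, 0.465, 0.188], [240.0, 327.0, 0.579, 0.461, 0.184], [241.0, 328.0, 0.577, 0.462, 0.183], [243.0, 329.0, 0.573, 0.463, 0.183], [249.0, 330.0, 0.559, 0.465, 0.188], [257.0, 331.0, 0.555, 0.447, 0.17], [238.0, 333.0, 0.577, 0.472, 0.181], [252.0, 334.0, 0.553, 0.466, 0.182], [238.0, 336.0, 0.577, 0.473, 0.175], [253.0, 337.0, 0.55, 0.468, 0.178], [241.0, 339.0, 0.571, 0.473, 0.17], [240.0, 341.0, 0.569, 0.48, 0.173], [247.0, 343.0, 0.557, 0.477, 0.17]]
```

View pics/c.png

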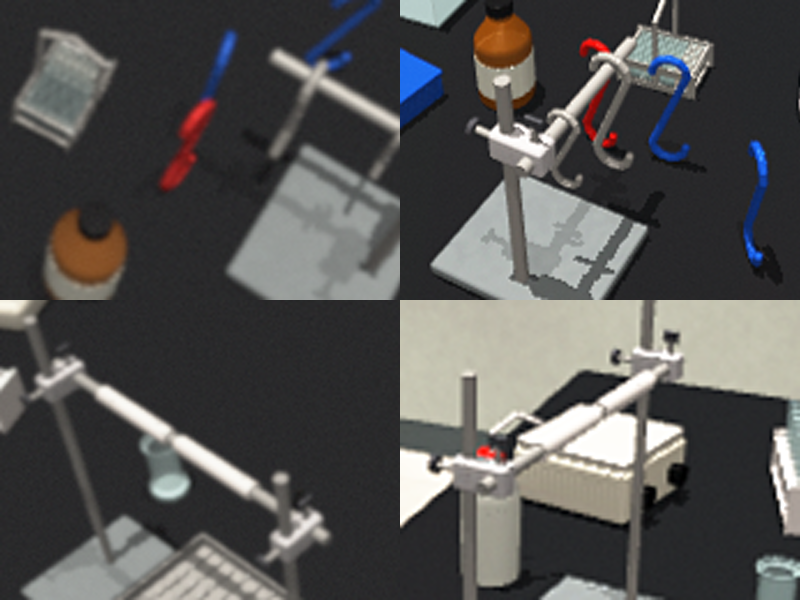

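The groove shows in the scene crop at about full pixel (240,135), and in the side crop at about (341,143). The large grey hook hangs nearest the arm's free end, with the small one beside the clamp. Next I'll fit the rail, arm, hook and carrier from the depth.

```bash
cat > fit1.py <<'E'
import pickle,cv2,numpy as np
from scipy.optimize import least_squares
from h import *
d=pickle.load(open('d0.pkl','rb'))
def cyl(p,r,z,x0,tol=.006):  # params: x at yref, slope ; z free offset
    yr=p[:,1].mean()
    f=lambda a,p=p: np.hypot((p[:,0]-a[0]-a[1]*(p[:,1]-yr))/np.hypot(1,a[1]), p[:,2]-z-a[2])-r
    s=least_squares(f,x0,loss='soft_l1',f_scale=.002); 
    return s.x,yr,np.median(abs(s.fun)),p
for n in ('scene','side'):
    W=cloud(d[n]); I=d[n]['image'].astype(int); sat=I.max(-1)-I.min(-1)
    P=W.reshape(-1,3)
    rx=lambda y:.6326+.1322*(y+.1742)
    m=(abs(P[:,0]-rx(P[:,1]))<.018)&(abs(P[:,2]-.302)<.013)&(abs(P[:,1]+.174)<.1)
    print(n,'tube',m.sum(),*cyl(P[m],.009,.3,[.633,.13,0])[:3])
    m=(P[:,1]>.29)&(P[:,1]<.41)&(abs(P[:,2]-.170)<.009)&(abs(P[:,0]-.556)<.04)&(sat.ravel()<50)
    q=P[m]; f=np.polyfit(q[:,1],q[:,0],1)
    for _ in range(5):
        k=abs(q[:,0]-np.polyval(f,q[:,1]))<.009; f=np.polyfit(q[k,1],q[k,0],1)
    q=q[k]; print('arm',len(q),q[:,1].min(),q[:,1].max(),*cyl(q,.006,.17,[f[0]*q[:,1].mean()+f[1],f[0],0])[:3])
    # base plate & hook points
    m=(P[:,2]>.05)&(P[:,2]<.16)&(abs(P[:,0]-.55)<.06)&(P[:,1]>.3)&(P[:,1]<.46)&(sat.ravel()<50)
    q=P[m]; o=np.argsort(-q[:,2]); print('below',len(q)); print(np.round(q[o][::max(1,len(q)//40)],3).tolist())
    # carrier
    m=(P[:,2]>.012)&(P[:,2]<.12)&(P[:,0]>.4)&(P[:,0]<.75)&(P[:,1]>.08)&(P[:,1]<.3)&(sat.ravel()<50)
    q=P[m]; print('carr',len(q),q.min(0),q.max(0)); lo=q[q[:,2]<.036]; print(cv2.minAreaRect((lo[:,:2]*1000).astype(np.float32)))
    hi=q[q[:,2]>.045];o=np.argsort(-hi[:,2]); print(np.round(hi[o][::max(1,len(hi)//25)],3).tolist())
E
python3 fit1.py
```

```text
scene tube 484 [6.27591975e-01 1.27345109e-01 3.13993834e-04] -0.17059853343301254 0.0007754288508703584
arm 197 0.31907932641026954 0.40955010438986106 [5.53412298e-01 7.96449230e-02 1.47629722e-04] 0.36651862481384717 0.0007011349265179864
below 181
[[0.555, 0.425, 0.149], [0.559, 0.425, 0.145], [0.592, 0.46, 0.143], [0.592, 0.458, 0.141], [0.565, 0.427, 0.138], [0.591, 0.457, 0.137], [0.551, 0.357, 0.135], [0.566, 0.427, 0.133], [0.59, 0.456, 0.131], [0.552, 0.354, 0.128], [0.594, 0.456, 0.127], [0.552, 0.357, 0.127], [0.565, 0.424, 0.125], [0.554, 0.356, 0.123], [0.557, 0.355, 0.122], [0.554, 0.352, 0.12], [0.573, 0.425, 0.118], [0.571, 0.427, 0.117], [0.591, 0.46, 0.115], [0.556, 0.354, 0.114], [0.558, 0.355, 0.113], [0.555, 0.358, 0.111], [0.556, 0.35, 0.11], [0.552, 0.425, 0.108], [0.556, 0.357, 0.107], [0.561, 0.353, 0.105], [0.591, 0.456, 0.104], [0.595, 0.458, 0.103], [0.585, 0.456, 0.1], [0.567, 0.356, 0.097], [0.589, 0.456, 0.096], [0.567, 0.353, 0.094], [0.593, 0.456, 0.091], [0.569, 0.356, 0.089], [0.592, 0.458, 0.087], [0.571, 0.352, 0.083], [0.572, 0.354, 0.081], [0.5
[... 2311 characters left out ...]
9482421875, 209.7001953125), (349.1392822265625, 150.6578826904297), 2.147939443588257)
[[0.719, 0.271, 0.12], [0.725, 0.272, 0.116], [0.714, 0.263, 0.11], [0.581, 0.17, 0.104], [0.58, 0.186, 0.097], [0.58, 0.197, 0.087], [0.581, 0.137, 0.077], [0.578, 0.195, 0.065], [0.699, 0.246, 0.059], [0.707, 0.282, 0.058], [0.58, 0.197, 0.056], [0.708, 0.282, 0.054], [0.707, 0.279, 0.053], [0.715, 0.284, 0.051], [0.409, 0.177, 0.05], [0.412, 0.136, 0.049], [0.422, 0.181, 0.049], [0.578, 0.195, 0.049], [0.421, 0.169, 0.048], [0.416, 0.159, 0.048], [0.423, 0.15, 0.048], [0.42, 0.179, 0.048], [0.414, 0.165, 0.048], [0.414, 0.149, 0.047], [0.727, 0.288, 0.047], [0.425, 0.172, 0.046], [0.721, 0.288, 0.045]]
```

```bash
cat >> h.py <<'E'
from scipy.spatial.transform import Rotation as R
from workcell import observe,get_image
def st(): 
    o=observe(); return o,np.array(o['tcp_pos']),R.from_rotvec(o['tool_rot']).as_matrix()
def todelta(target,yaw=None):
    """delta in tool axes (mm) to bring TCP to target; turn about tool z so tool y has given yaw (deg)"""
    o,p,M=st(); d=M.T@(np.array(target)-p)*1000
    y=np.degrees(np.arctan2(-M[0,1],M[1,1])); print('t',round(o['clock'],2),'tcp',p.round(4),'yaw',y.round(2),'lean',np.degrees(np.arccos(-M[2,2])).round(2),'d mm',d.round(1), 'turn', None if yaw is None else round(np.radians(y-yaw),4))
E
python3 - <<'E'
from h import *
import pickle
d=pickle.load(open('d0.pkl','rb'))
m=np.array([.6266,-.189,.3]); yv=np.array([.131,.9914,0]); 
from scipy.ndimage import map_coordinates as mc
for n in ('scene','side'):
    g=d[n]; I=g['image'].mean(-1).astype(float); cam=np.linalg.inv(g['view'])[:3,3]
    t=np.arange(-125,126,3)
    out=[]
    for s in t:
        p=m+yv*s/1000; v=cam-p; v-=yv*(v@yv); v/=np.linalg.norm(v)
        w=np.cross(yv,v); vals=[]
        for k in (-.006,-.003,0,.003,.006):
            u,r=proj(g,p+v*.007+w*k); vals.append(mc(I,[[r],[u]],order=1)[0])
        e=[mc(I,[[b],[a]],order=1)[0] for a,b in (proj(g,p+v*.004+w*.0082),proj(g,p+v*.004-w*.0082))]
        out.append((s,int(np.mean(vals)),int(e[0]),int(e[1])))
    print(n,out)
todelta([.5329,.3586,.205],-4.7)
E
```

```text
scene [(np.int64(-125), 147, 59, 132), (np.int64(-122), 168, 75, 173), (np.int64(-119), 193, 86, 202), (np.int64(-116), 210, 92, 227), (np.int64(-113), 213, 92, 228), (np.int64(-110), 214, 92, 229), (np.int64(-107), 213, 91, 224), (np.int64(-104), 214, 94, 228), (np.int64(-101), 213, 93, 226), (np.int64(-98), 212, 93, 225), (np.int64(-95), 212, 93, 222), (np.int64(-92), 216, 96, 225), (np.int64(-89), 216, 95, 225), (np.int64(-86), 217, 95, 224), (np.int64(-83), 216, 95, 221), (np.int64(-80), 217, 96, 224), (np.int64(-77), 217, 96, 224), (np.int64(-74), 218, 97, 227), (np.int64(-71), 218, 97, 226), (np.int64(-68), 219, 100, 226), (np.int64(-65), 219, 100, 224), (np.int64(-62), 219, 101, 227), (np.int64(-59), 219, 101, 227), (np.int64(-56), 220, 101, 226), (np.int64(-53), 220, 100, 221), (np.int64(-50), 220, 103, 225), (np.int64(-47), 221, 103, 223), (np.int64(-44), 221, 111, 223), (np.int64(-41), 221, 118, 216), (np.int64(-38), 221, 136, 217), (np.int64(-35), 222, 140, 211), (np.int64(-32), 223, 144, 219), (np.int64(-29), 224, 136, 218), (np.int64(-26), 223, 125, 224), (np.int64(-23),
[... 3556 characters left out ...]
 201), (np.int64(70), 214, 254, 190), (np.int64(73), 210, 254, 166), (np.int64(76), 209, 254, 131), (np.int64(79), 208, 254, 134), (np.int64(82), 208, 254, 131), (np.int64(85), 208, 254, 137), (np.int64(88), 208, 254, 166), (np.int64(91), 206, 254, 186), (np.int64(94), 205, 254, 206), (np.int64(97), 203, 254, 205), (np.int64(100), 185, 251, 194), (np.int64(103), 167, 220, 166), (np.int64(106), 158, 189, 145), (np.int64(109), 159, 156, 147), (np.int64(112), 161, 158, 147), (np.int64(115), 161, 156, 147), (np.int64(118), 158, 167, 154), (np.int64(121), 161, 197, 151), (np.int64(124), 169, 232, 149)]
t 0.15 tcp [0.2152 0.6128 0.2048] yaw -19.36 lean 0.08 d mm [-384.  -134.6   -0. ] turn -0.2558
```

>>> move_arm --pt "-0.02 -0.007 0 0 0.15" --pt "-0.045 -0.016 0 -0.03 0.15" --pt "-0.045 -0.016 0 -0.03 0.15" --pt "-0.045 -0.016 0 -0.03 0.15" --pt "-0.045 -0.016 0 -0.03 0.15" --pt "-0.045 -0.016 0 -0.03 0.15" --pt "-0.045 -0.016 0 -0.03 0.15" --pt "-0.04 -0.014 0 -0.03 0.15" --pt "-0.03 -0.01 0 -0.03 0.15" --newtons 30

```text
clock: 1.27
tcp_pos: [0.5362, 0.3996, 0.2054]
tool_rot: [0.158, 3.137, -0.003]
ft_force: [0.2, 0.1, -0.3]
gripper_width: 0.0396
grasp_force: 0.0
```

Run:
```python
from h import *
todelta([.5329,.3586,.205],-4.7)
```

```text
t 1.27 tcp [0.5362 0.3996 0.2054] yaw -5.76 lean 0.11 d mm [ -0.9 -41.1   0.5] turn -0.0185
```

>>> move_arm --pt "0 -0.02 0 -0.018 0.15" --pt "-0.001 -0.021 0 0 0.15" --pt "0 0 0 0 0.15"

```text
clock: 1.65
tcp_pos: [0.5319, 0.3589, 0.2055]
tool_rot: [0.132, 3.138, -0.003]
ft_force: [-0.2, 1.6, 1.0]
gripper_width: 0.0399
grasp_force: 0.0
```

Run:
```python
from h import *
import cv2
g=get_image('wrist'); cv2.imwrite('pics/d.png',g['image'][:,:,::-1])
W=cloud(g);P=W.reshape(-1,3);I=g['image'].astype(int);sat=(I.max(-1)-I.min(-1)).ravel()
m=(P[:,2]>.158)&(P[:,2]<.19)&(abs(P[:,0]-.55)<.04)&(P[:,1]>.3)&(P[:,1]<.42)&(sat<50)
q=P[m]; print(len(q))
t=q[q[:,2]>.179]; print('crown pts',t.mean(0),t.min(0),t.max(0))
a=q[(q[:,2]<.178)&(q[:,2]>.172)]; print('arm',np.polyfit(a[:,1]-.357,a[:,0],1),len(a))
todelta([.5329,.3586,.141],-4.7)
```

```text
1616
crown pts [0.5517078  0.35430693 0.18159714] [0.53985162 0.34961555 0.17900608] [0.56534847 0.35866354 0.18449623]
arm [0.11289693 0.55051038] 1024
t 1.7 tcp [0.5314 0.3611 0.2057] yaw -4.71 lean 0.03 d mm [-1.7 -2.3 64.7] turn -0.0003
```

View pics/d.png

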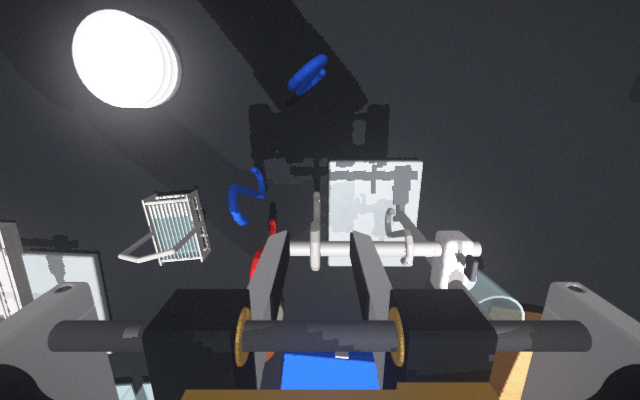

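The wrist view shows the large hook's crown at (315,250), between the two fingers, with the spare hook at (405,240). The decoys lie on the bench clear of the fingers. I'll lower and grip.

>>> move_arm --pt "-0.001 -0.0035 0.01 0 0.15" --pt "0 0 0.02 0 0.15" --pt "0 0 0.02 0 0.15" --pt "0 0 0.015 0 0.15" --pt "0 0 0 0 0.15"

```text
clock: 2.33
tcp_pos: [0.5303, 0.3589, 0.1388]
tool_rot: [-0.124, -3.137, 0.003]
ft_force: [0.0, -0.2, 0.9]
gripper_width: 0.0403
grasp_force: 0.0
```

Run:
```python
from h import *
todelta([.5329,.356,.141],-4.7)
```

```text
t 2.33 tcp [0.5303 0.3589 0.1388] yaw -4.54 lean 0.16 d mm [-2.8 -2.7 -2.2] turn 0.0029
```

>>> move_arm --pt "-0.002 -0.0025 -0.002 0 0.15" --pt "0 0 0 0 0.15" --pt "0 0 0 0 1" --pt "0 0 0 0 1" --pt "0 0 0 0 1" --pt "0 0 0 0 1" --pt "0 0 0 0 1" --newtons 30

```text
clock: 3.2
tcp_pos: [0.533, 0.3565, 0.1425]
tool_rot: [-0.125, -3.139, -0.0]
ft_force: [-0.6, 0.1, -1.0]
gripper_width: 0.0076
grasp_force: 29.9
```

>>> move_arm --pt "0.0015 0 -0.004 0 1" --pt "0.003 0 -0.008 0 1" --pt "0.0045 0 -0.012 0 1" --pt "0.0045 0 -0.012 0 1" --pt "0.0045 0 -0.012 0 1" --pt "0.0045 0 -0.012 0 1"

```text
clock: 3.95
tcp_pos: [0.5104, 0.3583, 0.2036]
tool_rot: [0.125, 3.139, 0.001]
ft_force: [0.0, -1.2, -0.2]
gripper_width: 0.0074
grasp_force: 29.9
```

Run:
```python
from h import *
g=np.array([.6252,-.1999,.3]); print(st()[0]['ft_force'])
todelta([.5329,.356,.141],-7.5)
```

```text
[ 0.03362487 -1.21345165 -0.22682466]
t 3.95 tcp [0.5104 0.3583 0.2036] yaw -4.57 lean 0.03 d mm [-22.6  -0.5  62.6] turn 0.0512
```

>>> move_arm --pt "0.015 0 -0.005 0.025 1" --pt "0.025 0 -0.03 0.025 1" --pt "0 0 -0.045 0 1" --pt "0 0 -0.045 0 1" --pt "-0.01 -0.03 -0.005 0 1" --pt "-0.02 -0.05 0 0 1" --pt "-0.02 -0.055 0 0 1" --pt "-0.02 -0.055 0 0 1" --pt "-0.02 -0.055 0 0 1" --pt "-0.02 -0.055 0 0 1" --pt "-0.02 -0.055 0 0 1" --pt "-0.02 -0.055 0 0 1"

```text
clock: 5.45
tcp_pos: [0.5659, -0.0648, 0.3324]
tool_rot: [-0.204, -3.134, -0.001]
ft_force: [1.0, 0.0, -0.7]
gripper_width: 0.0072
grasp_force: 29.9
```

Run:
```python
from h import *
todelta([.5846,-.1945,.3325],-7.5)
```

```text
t 5.45 tcp [ 0.5659 -0.0648  0.3324] yaw -7.44 lean 0.05 d mm [ -35.4 -126.2   -0.2] turn 0.001
```

>>> move_arm --pt "-0.01 -0.04 0 0 1" --pt "-0.01 -0.04 0 0 1" --pt "-0.01 -0.03 0 0 1" --pt "-0.0054 -0.0162 0 0 1" --pt "0 0 0 0 1" --pt "0 0 0 0 1"

```text
clock: 6.2
tcp_pos: [0.5853, -0.1914, 0.3324]
tool_rot: [-0.2, -3.135, -0.003]
ft_force: [-0.6, 0.6, -0.6]
gripper_width: 0.0071
grasp_force: 29.9
```

Run:
```python
from h import *
import cv2,pickle
todelta([.5846,-.1945,.3325],-7.5)
d={n:get_image(n) for n in('scene','side','wrist')}; pickle.dump(d,open('d1.pkl','wb'))
print(st()[0]['ft_force'])
a=cv2.resize(d['scene']['image'][50:200,160:340,::-1],(400,333),interpolation=2)
b=cv2.resize(d['side']['image'][60:210,260:440,::-1],(400,333),interpolation=2)
w=cv2.resize(d['wrist']['image'][100:300,160:480,::-1],(400,250),interpolation=2)
cv2.imwrite('pics/e.png',np.vstack([np.hstack([a,b]),np.hstack([w,w*0])]))
```

```text
t 6.2 tcp [ 0.5853 -0.1914  0.3324] yaw -7.32 lean 0.09 d mm [ 0.3 -3.2 -0.1] turn 0.0032
[-0.04090881  0.57008781 -1.54668814]
```

View pics/e.png

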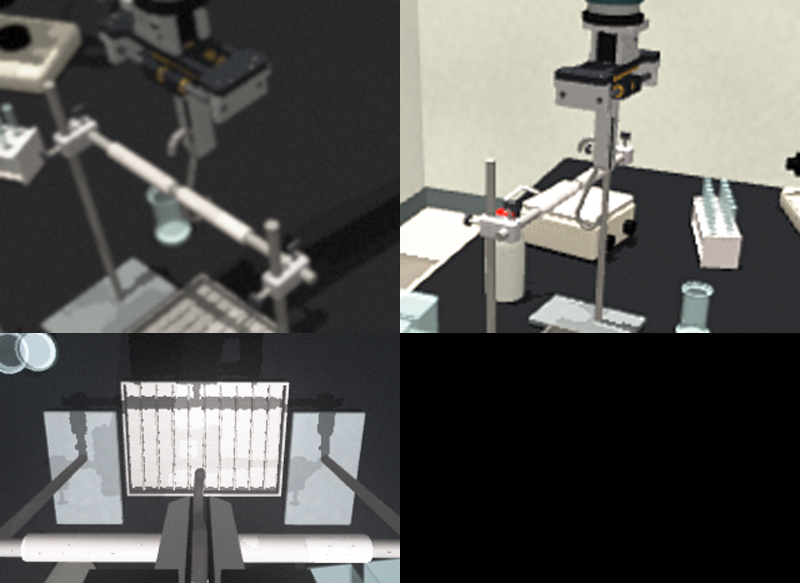

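The hook is held upright beside the rail with its curl facing away, and the tube is centred on the fingers in the wrist view. I'll refine the tube axis from the wrist depth.

Run:
```python
from h import *
import pickle
from scipy.optimize import least_squares
d=pickle.load(open('d1.pkl','rb'))
for n in d:
    g=d[n];P=cloud(g).reshape(-1,3)
    dy=P[:,1]+.1999; xr=.6252+.132*dy
    m=(abs(P[:,0]-xr)<.016)&(abs(P[:,2]-.302)<.011)&(abs(dy)<.095)&(abs(dy)>.03)
    q=P[m]; f=lambda a:np.hypot((q[:,0]-a[0]-a[1]*(q[:,1]+.1999))/np.hypot(1,a[1]),q[:,2]-a[2])-.009
    s=least_squares(f,[.6252,.132,.3],loss='soft_l1',f_scale=.001); print(n,len(q),s.x.round(4),np.median(abs(s.fun)).round(5))
    # hook upper tip / crown points on the far side
    c=np.array([.6048,-.194]); m=(abs(P[:,0]-c[0]-.005)<.022)&(abs(P[:,1]-c[1])<.012)&(P[:,2]>.345)&(P[:,2]<.385); q=P[m]
    if len(q): print('hook',len(q),q.min(0).round(4),q.max(0).round(4),np.median(q,0).round(4))
```

```text
scene 310 [0.6239 0.1319 0.3005] 0.00064
hook 126 [ 0.5878 -0.2048  0.3451] [ 0.6244 -0.182   0.3848] [ 0.5954 -0.194   0.3688]
side 97 [0.6258 0.1265 0.3   ] 0.00049
hook 28 [ 0.6037 -0.1969  0.3504] [ 0.6263 -0.1875  0.374 ] [ 0.6167 -0.1935  0.3656]
wrist 3784 [0.6256 0.1324 0.2996] 0.00036
hook 675 [ 0.5878 -0.1995  0.3475] [ 0.6195 -0.1877  0.375 ] [ 0.5978 -0.1932  0.3709]
```

>>> move_arm --pt "0 -0.003 0 0 1" --pt "-0.003 0 0.008 0 1" --pt "-0.005 0 0.0133 0 1" --pt "-0.005 0 0.0133 0 1" --pt "-0.004 0 0.0104 0 1" --pt "-0.002 0 0.005 0 1" --pt "0 0 0 0 1"

```text
clock: 7.22
tcp_pos: [0.6037, -0.1991, 0.282]
tool_rot: [-0.204, -3.134, -0.0]
ft_force: [0.9, 0.9, -1.6]
gripper_width: 0.0071
grasp_force: 29.9
```

Run:
```python
from h import *
todelta([.6046,-.1973,.2795],-7.5);print(st()[0]['ft_force'])
```

```text
t 7.22 tcp [ 0.6037 -0.1991  0.282 ] yaw -7.44 lean 0.05 d mm [-0.7  1.9  2.5] turn 0.0011
[ 0.88978713  0.86416128 -1.64559025]
```

>>> move_arm --pt "-0.001 0.0018 0.002 0 1" --pt "0 0 0.002 0 1" --pt "0 0 0.001 0 1" --pt "0 0 0 0 1"

```text
clock: 7.72
tcp_pos: [0.6049, -0.1975, 0.2775]
tool_rot: [0.204, 3.135, -0.0]
ft_force: [0.4, 0.2, -0.5]
gripper_width: 0.0073
grasp_force: 29.9
```

>>> move_arm --pt "0 0 0.001 0 1" --pt "0 0 0.001 0 1" --pt "0 0 0 0 1"

```text
clock: 8.1
tcp_pos: [0.6049, -0.1975, 0.2753]
tool_rot: [-0.204, -3.135, -0.0]
ft_force: [0.4, 0.4, -1.3]
gripper_width: 0.0074
grasp_force: 29.9
```

>>> move_arm --pt "0 0 0.001 0 1" --pt "0 0 0 0 1"

```text
clock: 8.35
tcp_pos: [0.6049, -0.1974, 0.2743]
tool_rot: [-0.204, -3.135, -0.0]
ft_force: [0.6, -0.5, -1.3]
gripper_width: 0.0073
grasp_force: 29.9
```

>>> move_arm --pt "0 0 0.001 0 1" --pt "0 0 0 0 1"

```text
clock: 8.6
tcp_pos: [0.6049, -0.1974, 0.2734]
tool_rot: [-0.204, -3.135, -0.0]
ft_force: [-1.1, 0.2, -1.8]
gripper_width: 0.0072
grasp_force: 29.9
```

>>> move_arm --pt "0 0 0.001 0 1" --pt "0 0 0 0 1"

```text
clock: 8.85
tcp_pos: [0.605, -0.1974, 0.2726]
tool_rot: [0.204, 3.135, -0.0]
ft_force: [-0.2, -0.5, -0.3]
gripper_width: 0.0079
grasp_force: 29.9
```

>>> move_arm --pt "0 0 0.0007 0 1" --pt "0 0 0 0 1"

```text
clock: 9.1
tcp_pos: [0.6051, -0.1975, 0.2723]
tool_rot: [0.204, 3.134, -0.0]
ft_force: [-0.5, 0.6, 2.7]
gripper_width: 0.0074
grasp_force: 29.9
```

>>> move_arm --pt "0 0.0015 -0.0004 0 1" --pt "0 0.0015 0 0 1" --pt "0 0.001 0 0 1" --pt "0 0 0 0 1"

```text
clock: 9.6
tcp_pos: [0.6057, -0.1936, 0.2724]
tool_rot: [0.204, 3.134, -0.0]
ft_force: [0.4, -1.2, 2.1]
gripper_width: 0.0074
grasp_force: 29.9
```

>>> move_arm --pt "0 0.001 0 0 1" --pt "0 0 0 0 1"

```text
clock: 9.85
tcp_pos: [0.6058, -0.1925, 0.2723]
tool_rot: [0.204, 3.135, -0.0]
ft_force: [0.7, -1.8, 3.9]
gripper_width: 0.007
grasp_force: 29.9
```

>>> move_arm --pt "0 0.001 0 0 1" --pt "0 0 0 0 1"

```text
clock: 10.1
tcp_pos: [0.6058, -0.192, 0.2723]
tool_rot: [0.204, 3.135, -0.001]
ft_force: [-0.1, -3.2, 2.3]
gripper_width: 0.0074
grasp_force: 29.9
```

>>> move_arm --pt "0 0.0008 0 0 1" --pt "0 0 0 0 1"

```text
clock: 10.35
tcp_pos: [0.6058, -0.1917, 0.2723]
tool_rot: [0.205, 3.134, -0.002]
ft_force: [-0.0, -5.0, 3.8]
gripper_width: 0.0072
grasp_force: 30.0
```

>>> move_arm --pt "0 -0.002 0 0 1" --pt "0 -0.0015 0 0 1" --pt "0 0 0 0 1"

```text
clock: 10.72
tcp_pos: [0.6057, -0.1923, 0.2722]
tool_rot: [0.202, 3.135, 0.004]
ft_force: [-0.2, 1.1, 4.5]
gripper_width: 0.0074
grasp_force: 29.9
```

The sideways force ramped against a shoulder at groove depth, so the hook is in the groove. I'll release it.

>>> move_arm --pt "0 -0.001 -0.0004 0 1" --pt "0 0 0 0 1" --pt "0 0 0 0 0.6" --pt "0 0 0 0 0.2" --pt "0 0 0 0 0.15" --pt "0 0 0 0 0.15"

```text
clock: 11.48
tcp_pos: [0.605, -0.1954, 0.2724]
tool_rot: [-0.204, -3.134, 0.0]
ft_force: [-0.7, 0.3, 0.5]
gripper_width: 0.0393
grasp_force: 0.0
```

Run:
```python
from h import *
todelta([.5,-.1973,.2795],-7.5)
g=get_image('wrist');P=cloud(g).reshape(-1,3)
m=(abs(P[:,0]-.62)<.03)&(abs(P[:,1]+.197)<.016)&(P[:,2]>.309)&(P[:,2]<.33);q=P[m];print(len(q),np.percentile(q[:,2],[5,50,90,98,100]),q.mean(0),q.min(0),q.max(0))
```

```text
t 11.47 tcp [ 0.605  -0.1954  0.2724] yaw -7.46 lean 0.03 d mm [103.9 -15.5  -7.1] turn 0.0007
532 [0.30913818 0.31160904 0.31342705 0.31406119 0.31455643] [ 0.62321698 -0.19621278  0.31148358] [ 0.61255203 -0.21253955  0.30900442] [ 0.63585021 -0.18101519  0.31455643]
```

The wrist depth puts the crown top at 314 mm, so it is seated in the groove. I'll retreat and go up to test how the arm behaves at its reach limit, since I need the gripper to lean.

>>> move_arm --pt "0.015 0 0 0 0.15" --pt "0.03 0 0 0 0.15" --pt "0.045 0 0 0 0.15" --pt "0.03 0.04 -0.03 0 0.15" --pt "0 0.04 -0.05 0 -0.5" --pt "0 0.04 -0.05 0 -0.5" --pt "0 0.02 -0.05 0 -1"

```text
clock: 12.4
tcp_pos: [0.5039, -0.0403, 0.452]
tool_rot: [0.199, 3.135, 0.001]
ft_force: [0.0, -0.4, 0.1]
gripper_width: 0.0664
grasp_force: 0.0
```

Run:
```python
from h import *
print(st()[0]['q'].round(3)); todelta([.5,-.05,.4],-5)
g=get_image('side');P=cloud(g).reshape(-1,3)
m=(abs(P[:,0]-.615)<.045)&(abs(P[:,1]+.197)<.025)&(P[:,2]>.175)&(P[:,2]<.33);q=P[m];o=np.argsort(-q[:,2]);print(q[o][::max(1,len(q)//25)].round(3).tolist())
```

```text
[-0.043  0.228  0.09   1.485 -0.021  1.43   1.492]
t 12.4 tcp [ 0.5039 -0.0403  0.452 ] yaw -7.27 lean 0.05 d mm [  2.7 -10.2  52. ] turn -0.0396
[[0.622, -0.196, 0.313], [0.618, -0.196, 0.311], [0.633, -0.194, 0.309], [0.625, -0.172, 0.308], [0.631, -0.18, 0.307], [0.616, -0.192, 0.306], [0.623, -0.175, 0.304], [0.616, -0.22, 0.303], [0.62, -0.176, 0.301], [0.609, -0.198, 0.299], [0.609, -0.19, 0.295], [0.609, -0.191, 0.289], [0.611, -0.196, 0.28], [0.618, -0.191, 0.271], [0.618, -0.193, 0.264], [0.625, -0.195, 0.256], [0.629, -0.19, 0.247], [0.63, -0.194, 0.236], [0.637, -0.197, 0.227], [0.634, -0.199, 0.22], [0.642, -0.193, 0.211], [0.611, -0.188, 0.205], [0.612, -0.193, 0.199], [0.614, -0.191, 0.196], [0.612, -0.184, 0.193], [0.638, -0.194, 0.191], [0.624, -0.191, 0.188]]
```

>>> move_arm --pt "0 0 -0.05 -0.02 -1" --pt "0 0 -0.05 -0.02 -1" --pt "0 0 -0.05 0 -1" --pt "0 0 -0.05 0 -1" --pt "0 0 -0.05 0 -1" --pt "0 0 -0.05 0 -1"

```text
clock: 13.2
tcp_pos: [0.4879, -0.0416, 0.6854]
tool_rot: [0.139, 3.064, -0.005]
ft_force: [0.5, 0.7, 0.3]
gripper_width: 0.0942
grasp_force: 0.0
```

Run:
```python
from h import *
print(st()[0]['q'].round(3)); todelta([.5,-.05,.4],-5)
```

```text
[-0.135  0.224  0.253  0.868 -0.062  1.98   1.563]
t 13.2 tcp [ 0.4879 -0.0416  0.6854] yaw -5.2 lean 4.27 d mm [  8.5  -7.2 285.6] turn -0.0034
```

It does lean once joint 6 saturates, so I'll keep going.

>>> move_arm --pt "0 0 -0.05 0 -1" --pt "0 0 -0.05 0 -1" --pt "0 0 -0.05 0 -1" --pt "0 0 -0.05 0 -1"

```text
clock: 13.7
tcp_pos: [0.4445, -0.038, 0.7525]
tool_rot: [0.131, 2.917, -0.011]
ft_force: [-0.8, 0.8, 1.0]
gripper_width: 0.0943
grasp_force: 0.0
```

Run:
```python
from h import *
print(st()[0]['q'].round(3)); todelta([.5,-.05,.4],-5); print(st()[2].round(3).tolist())
```

```text
[-0.367  0.1    0.483  0.849 -0.058  1.981  1.56 ]
t 13.7 tcp [ 0.4445 -0.038   0.7525] yaw -5.13 lean 12.73 d mm [ 22.7  -7.9 356.2] turn -0.0023
[[-0.971, 0.089, 0.22], [0.088, 0.996, -0.017], [-0.22, 0.003, -0.975]]
```

>>> move_arm --pt "-0.04 0 -0.045 0 -1" --pt "-0.04 0 -0.045 0 -1" --pt "-0.04 0 -0.045 0 -1" --pt "-0.04 0 -0.045 0 -1"

```text
clock: 14.2
tcp_pos: [0.5233, -0.0453, 0.8148]
tool_rot: [0.123, 2.739, -0.021]
ft_force: [0.0, -0.1, 1.0]
gripper_width: 0.0937
grasp_force: 0.0
```

Run:
```python
from h import *
print(st()[0]['q'].round(3)); todelta([.5,-.05,.4],-5); print(st()[2].round(3).tolist())
```

```text
[-0.141  0.21   0.294  0.557 -0.088  1.981  1.564]
t 14.2 tcp [ 0.5233 -0.0453  0.8148] yaw -5.11 lean 22.95 d mm [182.7  -8.  373.1] turn -0.0019
[[-0.917, 0.089, 0.389], [0.083, 0.996, -0.032], [-0.39, 0.003, -0.921]]
```

>>> move_arm --pt "-0.045 0 -0.04 0 -1" --pt "-0.045 0 -0.04 0 -1" --pt "-0.045 0 -0.04 0 -1" --pt "-0.045 0 -0.04 0 -1" --pt "-0.045 0 -0.04 0 -1"

```text
clock: 14.82
tcp_pos: [0.5748, -0.0506, 0.8967]
tool_rot: [0.113, 2.512, -0.031]
ft_force: [-0.7, 1.4, 0.5]
gripper_width: 0.0942
grasp_force: 0.0
```

Run:
```python
from h import *
print(st()[0]['q'].round(3)); todelta([.5,-.05,.4],-5); print(st()[2].round(3).tolist())
```

```text
[-0.07   0.3    0.333  0.242 -0.191  1.981  1.565]
t 14.82 tcp [ 0.5748 -0.0506  0.8967] yaw -5.09 lean 35.92 d mm [351.8  -7.9 358.4] turn -0.0015
[[-0.806, 0.089, 0.585], [0.074, 0.996, -0.049], [-0.587, 0.004, -0.81]]
```

Lean is 36°, and the axes hold it. Next I'll refine the carrier, dropper and Coplin positions from the first pictures and plan the descent.

Run:
```python
from h import *
import pickle
d=pickle.load(open('d0.pkl','rb'))
for n in('scene','side','wrist'):
    P=cloud(d[n]).reshape(-1,3)
    b=(P[:,2]>.045)&(P[:,2]<.088)&(abs(P[:,0]-.582)<.02)
    for c in(.137,.196):
        q=P[b&(abs(P[:,1]-c)<.012)]; print(n,'leg',len(q),q.mean(0).round(4) if len(q) else '')
g=d['side'];W=cloud(g)
for nm,(u,v) in dict(dropper=(387,236),coplin=(392,200),coplin2=(392,192)).items():
    r=W[v-3:v+4,u-3:u+4].reshape(-1,3); print(nm,np.nanmedian(r,0).round(3))
P=W.reshape(-1,3);m=(P[:,2]>.02)&(P[:,2]<.1)&(P[:,0]>.3)&(P[:,0]<.53)&(P[:,1]>-.35)&(P[:,1]<.05);q=P[m];print(np.c_[q[::max(1,len(q)//30)]].round(3).tolist())
todelta([.522,.1715,.144])
```

```text
scene leg 20 [0.5834 0.1367 0.0657]
scene leg 20 [0.5831 0.1948 0.0662]
side leg 30 [0.5818 0.1382 0.0674]
side leg 40 [0.5807 0.1958 0.0668]
wrist leg 0 
wrist leg 0 
dropper [ 0.447 -0.175  0.032]
coplin [ 0.476 -0.373  0.057]
coplin2 [ 0.483 -0.399  0.079]
[[0.453, -0.19, 0.087], [0.454, -0.183, 0.084], [0.453, -0.179, 0.082], [0.453, -0.18, 0.078], [0.453, -0.183, 0.073], [0.452, -0.184, 0.069], [0.455, -0.182, 0.066], [0.461, -0.181, 0.062], [0.448, -0.177, 0.067], [0.457, -0.178, 0.06], [0.445, -0.18, 0.062], [0.453, -0.177, 0.058], [0.441, -0.181, 0.059], [0.449, -0.174, 0.057], [0.459, -0.183, 0.046], [0.446, -0.178, 0.052], [0.455, -0.176, 0.048], [0.443, -0.182, 0.047], [0.455, -0.177, 0.044], [0.442, -0.177, 0.046], [0.461, -0.177, 0.038], [0.448, -0.176, 0.042], [0.437, -0.186, 0.039], [0.453, -0.172, 0.039], [0.442, -0.177, 0.039], [0.46, -0.176, 0.032], [0.447, -0.175, 0.035], [0.436, -0.183, 0.033], [0.453, -0.173, 0.031], [0.441, -0.176, 0.032], [0.455, -0.171, 0.028], [0.443, -0.173, 0.03], [0.458, -0.174, 0.022], [0.445, -0.169, 0.029], [0.455, -0.172, 0.02], [0.443, -0.175, 0.022]]
t 14.82 tcp [ 0.5748 -0.0506  0.8967] yaw -5.09 lean 35.92 d mm [500.6 213.7 567.7] turn None
```

>>> move_arm --pt "0.018 0.008 0.02 0 -1" --pt "0.036 0.0153 0.0405 0 -1" --pt "0.036 0.0153 0.0405 0 -1" --pt "0.036 0.0153 0.0405 0 -1" --pt "0.036 0.0153 0.0405 0 -1" --pt "0.036 0.0153 0.0405 0 -1" --pt "0.036 0.0153 0.0405 0 -1" --pt "0.036 0.0153 0.0405 0 -1" --pt "0.036 0.0153 0.0405 0 -1" --pt "0.036 0.0153 0.0405 0 -1" --pt "0.036 0.0153 0.0405 0 -1" --pt "0.036 0.0153 0.0405 0 -1"

```text
clock: 16.32
tcp_pos: [0.533, 0.1257, 0.3055]
tool_rot: [0.122, 2.51, -0.033]
ft_force: [1.6, -0.7, 1.1]
gripper_width: 0.0942
grasp_force: 0.0
```

Run:
```python
from h import *
print(st()[0]['q'].round(3)); todelta([.5229,.1714,.1438]); print(st()[2].round(3).tolist())
```

```text
[-0.656  0.15   0.161  2.246  1.002  0.371  0.087]
t 16.32 tcp [0.533  0.1257 0.3055] yaw -5.49 lean 36.03 d mm [106.9  43.7 122.5] turn None
[[-0.805, 0.096, 0.586], [0.08, 0.995, -0.052], [-0.588, 0.005, -0.809]]
```

>>> move_arm --pt "0.036 0.0148 0.041 0 -1" --pt "0.036 0.0148 0.041 0 -1" --pt "0.03 0.012 0.035 0 -1" --pt "0.004 0.002 0.005 0 -1"

```text
clock: 16.82
tcp_pos: [0.5382, 0.1436, 0.2228]
tool_rot: [0.131, 2.49, -0.059]
ft_force: [-0.7, -0.0, -0.3]
gripper_width: 0.0945
grasp_force: 0.0
```

Run:
```python
from h import *
print(st()[0]['q'].round(3)); todelta([.5229,.1714,.1438]); print(st()[2].round(3).tolist())
```

```text
[-0.747  0.344  0.22   2.347  1.774  0.325 -0.793]
t 16.82 tcp [0.5382 0.1436 0.2228] yaw -6.25 lean 37.21 d mm [62.1 26.8 51.7] turn None
[[-0.792, 0.109, 0.6], [0.08, 0.994, -0.074], [-0.605, -0.01, -0.796]]
```

Run:
```python
from h import *
todelta([.5935,.1655,.20])
```

```text
t 16.82 tcp [0.5382 0.1436 0.2228] yaw -6.25 lean 37.21 d mm [-28.3  28.1  49.7] turn None
```

>>> move_arm --pt "-0.015 0.01 0.02 0 -1" --pt "-0.013 0.01 0.02 0 -1" --pt "0 0.008 0.01 0 -1"

```text
clock: 17.2
tcp_pos: [0.5956, 0.165, 0.2015]
tool_rot: [0.136, 2.486, -0.057]
ft_force: [-0.5, 0.3, -0.6]
gripper_width: 0.0943
grasp_force: 0.0
```

Run:
```python
from h import *
print(st()[0]['q'].round(3)); todelta([.5935,.1655,.16])
```

```text
[-0.695  0.456  0.202  2.227  1.795  0.301 -0.8  ]
t 17.2 tcp [0.5956 0.165  0.2015] yaw -6.43 lean 37.4 d mm [26.9  0.6 31.6] turn None
```

>>> move_arm --pt "0.014 0 0.016 0 -1" --pt "0.013 0.001 0.016 0 -1" --pt "0.01 0 0.013 0 -1"

```text
clock: 17.58
tcp_pos: [0.5916, 0.1659, 0.1422]
tool_rot: [0.134, 2.488, -0.057]
ft_force: [-1.5, -0.3, -0.4]
gripper_width: 0.094
grasp_force: 0.0
```

Run:
```python
from h import *
print(st()[0]['q'].round(3)); todelta([.5935,.1655,.10]);print(st()[2].round(3).tolist())
```

```text
[-0.564  0.571  0.015  2.278  2.111  0.447 -1.143]
t 17.57 tcp [0.5916 0.1659 0.1422] yaw -6.32 lean 37.27 d mm [24.   0.1 34.8] turn None
[[-0.792, 0.11, 0.601], [0.083, 0.994, -0.073], [-0.606, -0.008, -0.796]]
```

>>> move_arm --pt "0.012 0 0.0165 0 -1" --pt "0.012 0 0.0165 0 -1" --pt "0.012 0 0.0165 0 -1" --pt "0 0 0 0 -1"

```text
clock: 18.08
tcp_pos: [0.5926, 0.1646, 0.0804]
tool_rot: [0.134, 2.49, -0.059]
ft_force: [0.5, -0.3, 0.5]
gripper_width: 0.0938
grasp_force: 0.0
```

Run:
```python
from h import *
o=st()[0];print(o['q'].round(3),o['ft_force']); todelta([.5934,.165,.0469])
g=get_image('wrist');import cv2;cv2.imwrite('pics/f.png',g['image'][:,:,::-1])
```

```text
[-0.481  0.713 -0.099  2.301  2.275  0.6   -1.32 ] [ 0.48681716 -0.27690198  0.48315716]
t 18.07 tcp [0.5926 0.1646 0.0804] yaw -6.35 lean 37.16 d mm [19.6  0.8 27.1] turn None
```

View pics/f.png

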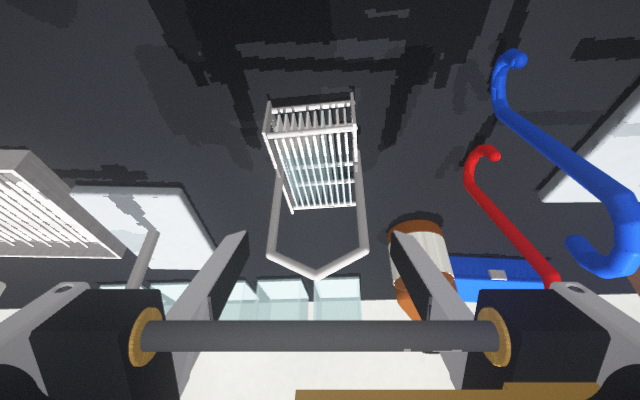

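The bail peak sits centred between the fingers at (318,272), with one finger outside each leg. I'll go down the rest of the way and grip.

>>> move_arm --pt "0.01 0 0.0135 0 -1" --pt "0.0096 0.001 0.0135 0 -1" --pt "0 0 0 0 -1" --pt "0 0 0 0 0.0" --pt "0 0 0 0 1" --pt "0 0 0 0 1" --pt "0 0 0 0 1" --pt "0 0 0 0 1" --newtons 40

```text
clock: 19.12
tcp_pos: [0.5954, 0.1641, 0.0491]
tool_rot: [0.137, 2.485, -0.06]
ft_force: [-3.4, -2.2, 6.3]
gripper_width: 0.0624
grasp_force: 40.0
```

Run:
```python
from h import *
o=st()[0];print(o['q'].round(3),o['ft_force'],o['gripper_width']); todelta([.5934,.165,.0469])
```

```text
[-0.457  0.792 -0.133  2.302  2.334  0.679 -1.385] [-3.37422184 -2.16792503  6.31992013] 0.06244359710106864
t 19.12 tcp [0.5954 0.1641 0.0491] yaw -6.5 lean 37.44 d mm [3.  0.7 0.5] turn None
```

>>> move_arm --pt "-0.006 0 -0.008 0 1" --pt "-0.012 0 -0.016 0 1" --pt "-0.0155 0 -0.02 0 1" --pt "-0.018 0 -0.024 0 1" --pt "-0.018 0 -0.024 0 1" --pt "0 0 0 0 1" --pt "0 0 0 0 1"

```text
clock: 20.0
tcp_pos: [0.5935, 0.1669, 0.1626]
tool_rot: [0.134, 2.489, -0.058]
ft_force: [-0.4, 0.8, -3.8]
gripper_width: 0.0625
grasp_force: 40.0
```

Run:
```python
from h import *
o=st()[0];print(o['q'].round(3),o['ft_force'],o['gripper_width']); todelta([.57,-.195,.165])
```

```text
[-0.613  0.529  0.084  2.258  2.023  0.385 -1.047] [-0.36497918  0.82718905 -3.76214761] 0.06253998049850841
t 20.0 tcp [0.5935 0.1669 0.1626] yaw -6.32 lean 37.21 d mm [ -12.6 -362.3   10.7] turn None
```

>>> move_arm --pt "0 -0.01 0 0 1" --pt "-0.001 -0.022 0.001 0 1" --pt "-0.001 -0.032 0.001 0 1" --pt "-0.001 -0.034 0.001 0 1" --pt "-0.001 -0.034 0.001 0 1" --pt "-0.001 -0.034 0.001 0 1" --pt "-0.001 -0.034 0.001 0 1" --pt "-0.001 -0.034 0.001 0 1"

```text
clock: 21.0
tcp_pos: [0.5768, -0.068, 0.1624]
tool_rot: [0.135, 2.491, -0.057]
ft_force: [0.0, -0.2, -3.3]
gripper_width: 0.0622
grasp_force: 40.0
```

Run:
```python
from h import *
o=st()[0];print(o['q'].round(3),o['ft_force'],o['gripper_width']); todelta([.57,-.195,.165])
```

```text
[ 0.171  0.483 -0.185  2.407  2.793  0.413 -1.276] [ 0.04837799 -0.2089135  -3.33416405] 0.06216074004497544
t 21.0 tcp [ 0.5768 -0.068   0.1624] yaw -6.37 lean 37.1 d mm [  -6.8 -127.     3.1] turn None
```

>>> move_arm --pt "-0.001 -0.032 0.001 0 1" --pt "-0.001 -0.032 0.001 0 1" --pt "-0.001 -0.03 0 0 1" --pt "-0.002 -0.02 0 0 1" --pt "-0.002 -0.01 0 0 1" --pt "0 -0.003 0 0 1" --pt "0 0 0 0 1" --pt "0 0 0 0 1"

```text
clock: 22.0
tcp_pos: [0.5708, -0.193, 0.1681]
tool_rot: [0.133, 2.488, -0.057]
ft_force: [-0.4, 0.5, -3.3]
gripper_width: 0.0625
grasp_force: 40.0
```

Run:
```python
from h import *
import pickle,cv2
o=st()[0];print(o['q'].round(3),o['ft_force'],o['gripper_width']); todelta([.57,-.195,.165])
d={n:get_image(n) for n in('scene','side','wrist')};pickle.dump(d,open('d2.pkl','wb'))
a=d['side']['image'][100:260,280:480,::-1];b=d['wrist']['image'][:,:,::-1]
c=d['scene']['image'][60:260,130:380,::-1]
cv2.imwrite('pics/g.png',np.vstack([np.hstack([cv2.resize(a,(400,320)),cv2.resize(c,(400,320))]),np.hstack([cv2.resize(b,(400,250)),np.zeros((250,400,3),np.uint8)])]))
```

```text
[ 0.611  0.502 -0.326  2.33   3.133  0.303 -1.295] [-0.35936035  0.49457489 -3.30892919] 0.06251174888689733
t 22.0 tcp [ 0.5708 -0.193   0.1681] yaw -6.29 lean 37.31 d mm [ 2.4 -2.1  2.1] turn None
```

View pics/g.png

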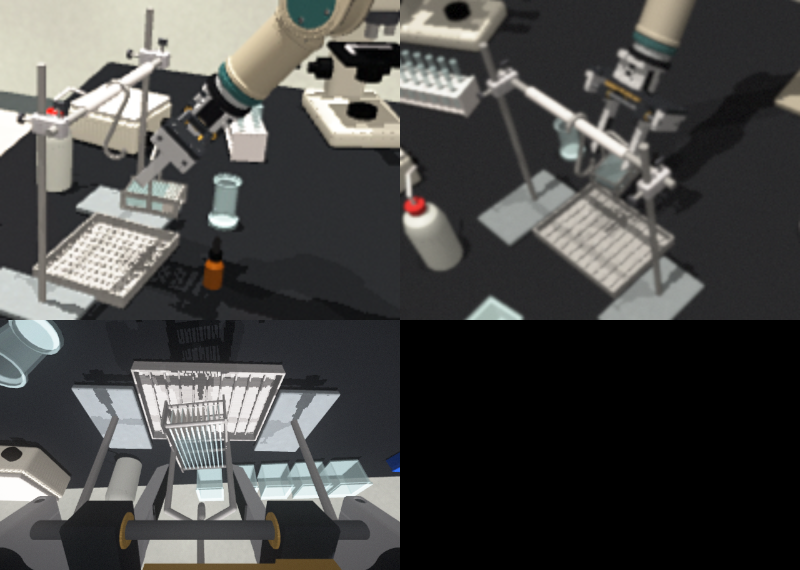

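The bail peak at (200,517) in the wrist tile lines up with the hook's lower curl just behind it, and the carrier hangs level. I'll measure both numerically.

```bash
cat > meas.py <<'E'
from h import *
def meas(d,pk):
    for n in d:
        P=cloud(d[n]).reshape(-1,3)
        q=P[(np.abs(P-pk)<[.012,.032,.02]).all(1)&(P[:,2]>pk[2]-.012)]
        if len(q)>3:
            t=q[q[:,2]>np.percentile(q[:,2],85)]; print(n,'bail',len(q),'top',t.mean(0).round(4),'max z',q[:,2].max().round(4),'x med',np.median(q[:,0]).round(4),'ymean',q[:,1].mean().round(4),'slope',np.polyfit(q[:,1],q[:,0],1)[0].round(3))
        for nm,(lo,hi) in dict(curl=([.595,-.215,.18],[.65,-.175,.212]),shank=([.6,-.215,.22],[.65,-.175,.28]),crown=([.6,-.208,.310],[.65,-.18,.32])).items():
            q=P[((P>lo)&(P<hi)).all(1)]
            if len(q)>3: print(n,nm,len(q),q.min(0).round(4),q.max(0).round(4),q.mean(0).round(4))
E
python3 - <<'E'
from meas import *
import pickle
d=pickle.load(open('d2.pkl','rb')); meas(d,np.array([.5575,-.192,.226]))
E
```

```text
scene bail 39 top [ 0.5573 -0.1887  0.2288] max z 0.2322 x med 0.5577 ymean -0.1849 slope 0.005
scene curl 57 [ 0.6073 -0.199   0.1861] [ 0.6484 -0.1887  0.2108] [ 0.6271 -0.1943  0.1971]
scene shank 61 [ 0.6176 -0.2017  0.2205] [ 0.6416 -0.1885  0.2739] [ 0.6292 -0.1948  0.2467]
scene crown 22 [ 0.614  -0.1984  0.31  ] [ 0.635  -0.1894  0.3157] [ 0.6253 -0.194   0.3126]
side bail 12 top [ 0.5567 -0.1803  0.2226] max z 0.223 x med 0.5574 ymean -0.1721 slope 0.036
side curl 46 [ 0.6078 -0.2027  0.1851] [ 0.6464 -0.1866  0.2119] [ 0.6282 -0.1941  0.1965]
side shank 48 [ 0.613  -0.2008  0.2209] [ 0.6383 -0.1862  0.278 ] [ 0.6256 -0.1939  0.2502]
side crown 11 [ 0.6177 -0.1982  0.3101] [ 0.6376 -0.1896  0.314 ] [ 0.6264 -0.1934  0.3119]
wrist bail 661 top [ 0.5552 -0.1873  0.2203] max z 0.2211 x med 0.5553 ymean -0.1894 slope -0.024
wrist curl 336 [ 0.6057 -0.203   0.1853] [ 0.6425 -0.1906  0.2068] [ 0.6143 -0.1955  0.197 ]
wrist shank 419 [ 0.6222 -0.2016  0.2234] [ 0.6362 -0.1931  0.2468] [ 0.628  -0.1973  0.2358]
```

Run:
```python
from h import *
todelta([.6395,-.196,.164])
```

```text
t 22.15 tcp [ 0.5709 -0.1934  0.1683] yaw -6.32 lean 37.33 d mm [-51.8   5.   44.9] turn None
```

>>> move_arm --pt "-0.004 0.0004 0.0034 0 1" --pt "-0.008 0.0008 0.007 0 1" --pt "-0.009 0.0008 0.008 0 1" --pt "-0.009 0.0008 0.008 0 1" --pt "-0.008 0.0008 0.007 0 1" --pt "-0.005 0.0005 0.0045 0 1" --pt "0 0 0 0 1"

```text
clock: 23.02
tcp_pos: [0.6285, -0.1964, 0.1641]
tool_rot: [0.135, 2.487, -0.058]
ft_force: [-0.2, 0.5, -2.7]
gripper_width: 0.0622
grasp_force: 40.0
```

Run:
```python
from h import *
print(st()[0]['ft_force']); todelta([.6395,-.196,.164])
```

```text
[-0.15341923  0.50676871 -2.73329536]
t 23.02 tcp [ 0.6285 -0.1964  0.1641] yaw -6.38 lean 37.34 d mm [-8.6  1.7  6.7] turn None
```

>>> move_arm --pt "-0.0045 0.0008 0.0035 0 1" --pt "-0.004 0.0008 0.0032 0 1" --pt "0 0 0 0 1" --pt "0 0 0 0 1"

```text
clock: 23.52
tcp_pos: [0.6379, -0.1956, 0.1622]
tool_rot: [0.135, 2.484, -0.06]
ft_force: [0.7, -1.1, -2.3]
gripper_width: 0.0623
grasp_force: 40.0
```

Run:
```python
from meas import *
import cv2
o,p,M=st();print(o['ft_force'],p)
d={n:get_image(n) for n in('scene','side','wrist')}
pk=p+[-.0138,.0014,.058]; print('peak pred',pk)
for n in d:
    g=d[n]; im=g['image'][:,:,::-1].copy(); u,v=proj(g,[.626,-.195,.215]); u=int(u);v=int(v);k=38
    print(n,u,v); c=im[max(0,v-k):v+k,max(0,u-k):u+k]; d[n]['c']=cv2.resize(c,(266,266),interpolation=2)
cv2.imwrite('pics/i.png',np.hstack([d[n]['c'] for n in d]))
meas(d,pk)
```

```text
[ 0.66772759 -1.10856525 -2.30112716] [ 0.63790869 -0.19556681  0.16219762]
peak pred [ 0.62410869 -0.19416681  0.22019762]
scene 245 160
side 337 170
wrist 316 322
scene bail 53 top [ 0.6326 -0.1966  0.2372] max z 0.2398 x med 0.626 ymean -0.1908 slope -0.037
scene curl 48 [ 0.608  -0.2022  0.1844] [ 0.6464 -0.1892  0.2119] [ 0.6294 -0.1947  0.1966]
scene shank 71 [ 0.6168 -0.2004  0.2203] [ 0.6411 -0.1861  0.2726] [ 0.6282 -0.1948  0.2427]
scene crown 25 [ 0.6141 -0.2056  0.3102] [ 0.6342 -0.1851  0.3149] [ 0.6255 -0.1951  0.3124]
side bail 9 top [ 0.6295 -0.1885  0.2264] max z 0.237 x med 0.6248 ymean -0.1754 slope -0.331
side curl 18 [ 0.6224 -0.2019  0.1898] [ 0.6482 -0.1751  0.2108] [ 0.6411 -0.1953  0.2013]
side shank 29 [ 0.6125 -0.1977  0.237 ] [ 0.6346 -0.1893  0.2783] [ 0.6216 -0.1935  0.2617]
side crown 11 [ 0.6156 -0.1983  0.31  ] [ 0.6346 -0.1884  0.3135] [ 0.6246 -0.194   0.3114]
wrist bail 1081 top [ 0.6271 -0.1971  0.2381] max z 0.2402 x med 0.6233 ymean -0.194 slope -0.062
wrist curl 998 [ 0.6058 -0.2149  0.1851] [ 0.6436 -0.1752  0.212 ] [ 0.6213 -0.1969  0.2022]
wrist shank 619 [ 0.6228 -0.202   0.2277] [ 0.6348 -0.1932  0.2445] [ 0.6278 -0.1972  0.2366]
```

View pics/i.png

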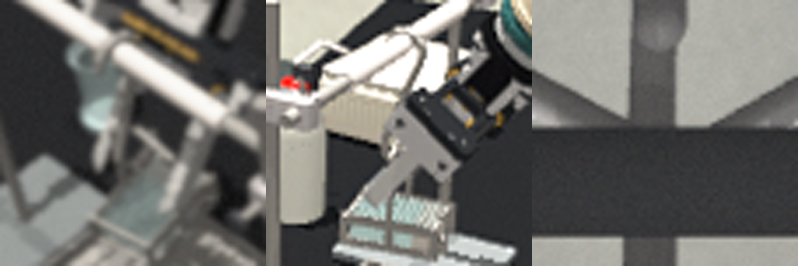

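In the wrist tile the bail legs are symmetric about the hook shank at x≈660. I'll lower it.

>>> move_arm --pt "0.0025 0 0.0038 0 1" --pt "0.003 0 0.0042 0 1" --pt "0.003 0 0.004 0 1" --pt "0.0018 0 0.0024 0 1" --pt "0 0 0 0 1"

```text
clock: 24.3
tcp_pos: [0.6385, -0.1958, 0.1441]
tool_rot: [0.136, 2.484, -0.06]
ft_force: [-0.2, -1.0, -2.7]
gripper_width: 0.0625
grasp_force: 40.0
```

>>> move_arm --pt "0.0012 0 0.0016 0 1" --pt "0.0012 0 0.0016 0 1" --pt "0 0 0 0 1"

```text
clock: 24.68
tcp_pos: [0.6386, -0.1959, 0.1405]
tool_rot: [0.135, 2.484, -0.06]
ft_force: [-0.3, -0.3, -3.4]
gripper_width: 0.0621
grasp_force: 40.0
```

>>> move_arm --pt "0.0006 0 0.0008 0 1" --pt "0.0006 0 0.0008 0 1" --pt "0.0006 0 0.0008 0 1" --pt "0 0 0 0 1"

```text
clock: 25.18
tcp_pos: [0.6392, -0.1961, 0.138]
tool_rot: [0.135, 2.483, -0.06]
ft_force: [-0.8, -0.1, -0.8]
gripper_width: 0.0624
grasp_force: 40.0
```

>>> move_arm --pt "0.0006 0 0.0008 0 1" --pt "0.0006 0 0.0008 0 1" --pt "0 0 0 0 1"

```text
clock: 25.55
tcp_pos: [0.6407, -0.1965, 0.1375]
tool_rot: [0.135, 2.479, -0.062]
ft_force: [-1.4, -0.1, 5.5]
gripper_width: 0.0622
grasp_force: 40.0
```

>>> move_arm --pt "-0.0006 0 -0.0008 0 1" --pt "0 0 0 0 1"

```text
clock: 25.8
tcp_pos: [0.6395, -0.1962, 0.1375]
tool_rot: [0.135, 2.482, -0.061]
ft_force: [-0.4, 0.6, 5.3]
gripper_width: 0.0626
grasp_force: 40.0
```

Run:
```python
from meas import *
import cv2
o,p,M=st();print(o['ft_force'],p)
d={n:get_image(n) for n in('scene','side','wrist')}
pk=np.array([.6265,-.195,.194])
for n in d:
    P=cloud(d[n]).reshape(-1,3)
    # bail sloping arms: fit z vs |y-y0|
    q=P[(abs(P[:,0]-.6265)<.012)&(abs(abs(P[:,1]+.195)-.015)<.008)&(abs(P[:,2]-.187)<.014)]
    if len(q)>8:
        for s in(-1,1):
            a=q[(q[:,1]+.195)*s>0]
            if len(a)>3: f=np.polyfit(abs(a[:,1]+.195),a[:,2],1); print(n,s,len(a),'x',a[:,0].mean().round(4),'z at 15mm',np.polyval(f,.015).round(4),'slope',f[0].round(2))
meas(d,pk)
```

```text
[-0.35663315  0.58703618  5.29965917] [ 0.63953735 -0.19615223  0.13746678]
scene -1 5 x 0.6266 z at 15mm 0.1893 slope -0.48
scene 1 18 x 0.6258 z at 15mm 0.1908 slope -0.53
wrist -1 292 x 0.6241 z at 15mm 0.1865 slope -0.37
wrist 1 293 x 0.6235 z at 15mm 0.1875 slope -0.33
scene bail 59 top [ 0.6237 -0.1919  0.1986] max z 0.2002 x med 0.6265 ymean -0.1881 slope -0.078
scene curl 80 [ 0.6082 -0.2081  0.1845] [ 0.6489 -0.1758  0.2119] [ 0.6283 -0.1932  0.1964]
scene shank 60 [ 0.6176 -0.1999  0.22  ] [ 0.642  -0.1903  0.274 ] [ 0.629  -0.1949  0.247 ]
scene crown 23 [ 0.6151 -0.1991  0.3101] [ 0.6365 -0.1847  0.3135] [ 0.6266 -0.1944  0.3119]
side bail 10 top [ 0.6367 -0.198   0.2012] max z 0.2122 x med 0.6273 ymean -0.1786 slope -0.375
side curl 15 [ 0.6252 -0.2039  0.1834] [ 0.6488 -0.1765  0.2103] [ 0.6409 -0.1952  0.1988]
side shank 48 [ 0.6113 -0.1996  0.2204] [ 0.6406 -0.1868  0.2783] [ 0.6258 -0.1939  0.2504]
side crown 9 [ 0.6186 -0.1975  0.31  ] [ 0.6325 -0.1902  0.3133] [ 0.6257 -0.1935  0.3117]
wrist bail 974 top [ 0.6354 -0.1975  0.2085] max z 0.214 x med 0.6238 ymean -0.1933 slope -0.048
wrist curl 964 [ 0.609  -0.215   0.1816] [ 0.6446 -0.175   0.212 ] [ 0.6271 -0.1966  0.1942]
```

The bail arms put the peak at about 194 mm, in the curl, so it is seated. I'll ease off the press and open.

>>> move_arm --pt "-0.0003 0 -0.0004 0 1" --pt "0 0 0 0 1"

```text
clock: 26.2
tcp_pos: [0.6391, -0.1961, 0.1375]
tool_rot: [0.135, 2.483, -0.06]
ft_force: [-0.8, 0.1, 4.3]
gripper_width: 0.0621
grasp_force: 40.0
```

>>> move_arm --pt "-0.0003 0 -0.0004 0 1" --pt "0 0 0 0 1"

```text
clock: 26.45
tcp_pos: [0.6386, -0.1959, 0.1375]
tool_rot: [0.135, 2.484, -0.06]
ft_force: [0.9, 0.6, 3.7]
gripper_width: 0.0623
grasp_force: 40.0
```

>>> move_arm --pt "-0.0006 0 -0.0008 0 1" --pt "0 0 0 0 1"

```text
clock: 26.7
tcp_pos: [0.6378, -0.1957, 0.1378]
tool_rot: [0.136, 2.486, -0.059]
ft_force: [-0.2, -0.6, -0.1]
gripper_width: 0.0624
grasp_force: 40.0
```

>>> move_arm --pt "-0.0003 0 -0.0004 0 1" --pt "0 0 0 0 1" --newtons 15

```text
clock: 26.95
tcp_pos: [0.6375, -0.1956, 0.1379]
tool_rot: [0.136, 2.487, -0.059]
ft_force: [-0.0, -0.7, -2.9]
gripper_width: 0.0632
grasp_force: 15.0
```

Now I'll release it in small steps.

>>> move_arm --pt "0 0 0 0 -0.36" --pt "0 0 0 0 -0.45" --pt "0 0 0 0 -0.6" --pt "0 0 0 0 -0.8" --pt "0 0 0 0 -1" --pt "0 0 0 0 -1" --newtons 5

```text
clock: 27.7
tcp_pos: [0.6388, -0.1959, 0.1392]
tool_rot: [0.135, 2.484, -0.06]
ft_force: [0.0, 0.1, -0.1]
gripper_width: 0.0939
grasp_force: 0.0
```

Run:
```python
from meas import *
o,p,M=st();print(o['ft_force'],p,o['gripper_width'])
d={n:get_image(n) for n in('scene','side','wrist')}
for n in ('scene','wrist'):
    P=cloud(d[n]).reshape(-1,3)
    for s in(-1,1):
        q=P[(abs(P[:,0]-.6265)<.02)&(abs((P[:,1]+.195)*s-.029)<.008)&(P[:,2]>.13)&(P[:,2]<.172)]
        if len(q)>5: print(n,s,len(q),q.mean(0).round(4),'tilt dx/dz',np.polyfit(q[:,2],q[:,0],1)[0].round(3))
meas(d,np.array([.6265,-.195,.194]))
```

```text
[ 0.01169262  0.14414704 -0.14262701] [ 0.63879638 -0.195936    0.13917049] 0.0939297521601875
scene -1 17 [ 0.6277 -0.2214  0.1481] tilt dx/dz 0.02
scene 1 21 [ 0.6247 -0.1639  0.1532] tilt dx/dz 0.012
wrist -1 622 [ 0.6245 -0.223   0.1526] tilt dx/dz 0.003
wrist 1 674 [ 0.6221 -0.1658  0.1525] tilt dx/dz 0.003
scene bail 59 top [ 0.6214 -0.1905  0.1995] max z 0.2012 x med 0.6258 ymean -0.1889 slope -0.107
scene curl 75 [ 0.6092 -0.2081  0.1859] [ 0.648  -0.1771  0.2119] [ 0.6289 -0.1924  0.1965]
scene shank 60 [ 0.617  -0.1996  0.2201] [ 0.6406 -0.1896  0.2741] [ 0.6292 -0.1942  0.2473]
scene crown 26 [ 0.6151 -0.2063  0.3104] [ 0.6375 -0.1822  0.3141] [ 0.6261 -0.1941  0.312 ]
side bail 12 top [ 0.6262 -0.1787  0.1908] max z 0.1908 x med 0.6258 ymean -0.1785 slope -0.495
side curl 21 [ 0.6219 -0.1977  0.1855] [ 0.6459 -0.1752  0.2112] [ 0.6376 -0.1903  0.1961]
side shank 49 [ 0.6128 -0.1996  0.2205] [ 0.6393 -0.1883  0.279 ] [ 0.6263 -0.193   0.2498]
side crown 10 [ 0.6177 -0.1973  0.3107] [ 0.6343 -0.1867  0.3149] [ 0.625  -0.1929  0.3121]
wrist bail 1080 top [ 0.6308 -0.1951  0.2023] max z 0.2138 x med 0.6234 ymean -0.1943 slope -0.054
wrist curl 1115 [ 0.6094 -0.2149  0.1819] [ 0.6464 -0.175   0.212 ] [ 0.6255 -0.1951  0.1933]
wrist shank 33 [ 0.6332 -0.2011  0.22  ] [ 0.6376 -0.1936  0.2208] [ 0.6349 -0.1971  0.2205]
```

>>> move_arm --pt "0 0 -0.008 0 -1" --pt "0 0 -0.015 0 -1" --pt "0 0 -0.02 0 -1" --pt "0 0 -0.025 0 -1" --pt "0 0 -0.03 0 -1" --pt "0 0 -0.03 0 -1" --pt "0 0 0 0 -1" --pt "0 0 0 0 -1" --pt "0 0 0 0 -1" --pt "0 0 0 0 -1"

```text
clock: 29.1
tcp_pos: [0.5739, -0.1869, 0.2235]
tool_rot: [0.132, 2.477, -0.062]
ft_force: [1.1, -0.3, -0.1]
gripper_width: 0.0941
grasp_force: 0.0
```

Run:
```python
from meas import *
import cv2
d={};L=[]
for k in range(2):
    for n in('scene','side','wrist'):
        d[n]=get_image(n)
    P=cloud(d['wrist']).reshape(-1,3)
    L.append([P[(abs(P[:,0]-.6265)<.02)&(abs((P[:,1]+.195)*s-.029)<.01)&(P[:,2]>.13)&(P[:,2]<.172)].mean(0).round(4) for s in(-1,1)])
o,p,M=st();print(o['clock'],o['ft_force'],p);print(L)
meas({'scene':d['scene']},np.array([.6265,-.195,.194]))
a=d['side']['image'][100:260,280:480,::-1];c=d['scene']['image'][60:260,130:380,::-1]
cv2.imwrite('pics/j.png',np.hstack([cv2.resize(a,(400,320),interpolation=2),cv2.resize(c,(400,320),interpolation=2)]))
```

```text
29.4 [-0.53064689  0.79360556  1.03052545] [ 0.57395735 -0.1867572   0.22403326]
[[array([ 0.6247, -0.2239,  0.1519]), array([ 0.6222, -0.1664,  0.1522])], [array([ 0.6247, -0.2239,  0.1519]), array([ 0.6223, -0.1665,  0.1521])]]
scene bail 60 top [ 0.6199 -0.192   0.2003] max z 0.205 x med 0.6257 ymean -0.1888 slope -0.107
scene curl 75 [ 0.6093 -0.209   0.185 ] [ 0.648  -0.1758  0.2112] [ 0.6281 -0.1922  0.1959]
scene shank 62 [ 0.6192 -0.2015  0.22  ] [ 0.6419 -0.1895  0.2732] [ 0.6296 -0.1946  0.2467]
scene crown 26 [ 0.6155 -0.2068  0.31  ] [ 0.6382 -0.183   0.3153] [ 0.6271 -0.1949  0.3121]
```

View pics/j.png

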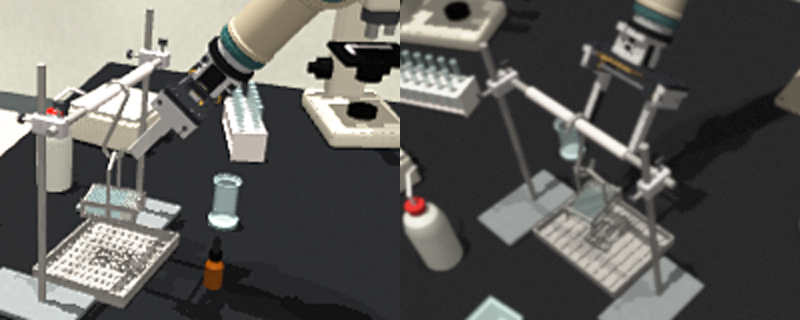

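The carrier hangs still and level from the hook at (110,190) in the side tile, and the gripper is clear of it. I'll hand in.

```bash
python3 -c "from workcell import hand_in; print(hand_in())"
```

```text
the job is handed in; nothing more can be done
None
```

The job is handed in at about 29 s of the 72 s allowed: the large S-hook hangs in the tube's groove and the slide carrier hangs still and level from its lower curl, with the gripper clear of both. The hand-in gave no verdict, so this rests on my last pictures and depth readings.

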